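# Wedge a sprung catch open and take the valve block out of its test nest

### The job

The valve block in the sloping test nest is finished, but a sprung catch holds it in and you have only one hand: push the yellow wedge, thin end first, deep into the slot beside the catch's lug and let go, so that it keeps the catch open by itself; then lift the valve block out of the nest and set it down gently, upright, in the middle of the low grey tray. After that pull the wedge out again so that the catch springs back home, and leave the wedge lying on the bench on its flat underside, as you found it. Leave the other things where they are.

Things in the scene. Friction and masses are not known exactly. Their poses are not given: they have to be found in the camera images.
- stand: grey test stand, fixed on the bench, turned so that its low front faces to the front right. Origin on the bench right below the centre of the nest floor; z up, level x in the direction in which its top rises (front to rear of the stand), y to the left of that. Base x -75 to 58, y -155 to 68 mm. Its top plate slopes at 30 degrees and carries the nest with the valve block and, at -y, the catch. Only the catch moves
- nest: sloping frame fixed on the stand; origin at the centre of the nest floor, 95 mm above the stand's origin; x up the slope, y level to the left, z square to the slope (30 degrees from vertical, leaning to the low front). Pocket in it 43 x 103 mm, floor z = 0, walls 14 mm high, 1.5 mm play round the block. The bare plate round it is at z = -12 mm, from x = -75 to 48
- slot_mouth (a point): mouth of the wedge slot, at the plate surface on its fixed left side: nest x -52, y -82, z -12 mm. The slot runs from here up the slope (nest +x) for 66 mm on the plate, between the fixed jaw on its left (18 mm high above nest z = 0, guide block up to 42 mm) and the catch's lug on its right; 14 mm wide when the catch is home, front corners rounded. Free room before it
- catch (a joint): catch: steel bar sliding along nest y. 0 = home: its nose covers the right end of the block's base by 5 mm, 1.5 mm above it. Grows as it is pushed right (nest -y), at most 18 mm; the block is free from 6 mm. A spring sends it home (3 N at 0, 5 N at 12 mm). The bar crosses above the slot at nest x -9 to 9, 35 mm clear of the plate; red thumb tab on top up to nest z = 47
- catch_lug (a point): front end of the inner (left) face of the catch's steel lug, the slot's moving right side (58 mm long, 7 mm thick, up to nest z = 18); at nest x -45, y -96, z 4 mm with the catch home; moves with the catch
- wedge: loose yellow plastic wedge, 90 g. Origin at the centre of the underside of its head; x to its thin end, z up. Head: x -12 to 12, 40 mm wide (y), 45 mm high, gripped across the 40 mm. Starts flat on the bench, thin end away from the operator. Pushed home on the plate its head meets the jaw and lug, origin near nest x -64, y -95, z -12 mm: catch 11 to 13 mm open, held by friction
- wedge_tip (a point): thin end of the wedge: 80 mm ahead of its origin, 10 mm to the left, at the underside. The blade, 24 mm high, runs from the head to here: left face straight at wedge y = 12.5 mm, right face at y = -12.5 up to x = 20, then tapering to y = 7 (6 mm thick). Driving it home takes up to about 15 N
- valve_block: loose solenoid valve block, about 0.31 kg: light base 40 (x) x 100 (y) x 22 mm with three black coils 38 x 26 mm, 56 mm high (60 with buttons), at y = -31, 0, 31 mm. Origin at the centre of the underside, z up through the coils. Grip the middle coil across its 38 mm. Starts in the pocket, axes as the nest's
- tray: low grey tray with black liner, fixed at the front of the bench; outside 124 (x) x 130 (y) x 16 mm, walls 3 mm, floor 3 mm. Origin at the centre of its underside. The block fits in with its length along the tray's y (or x). A tall press with a yellow bar stands to the left behind it (from world x = 0.48, y = 0.08 on, up to 0.36 m high)
- grease_tin: the small round tin (54 mm across, 24 mm high, white with a blue lid) on the front of the bench; origin at the centre of its underside; a bystander
- tape_roll: the roll of blue tape (73 mm across, 25 mm high) lying on the front of the bench; origin at the centre of its underside; a bystander
- spanner: the steel open-ended spanner (150 x 30 x 5 mm) lying on the front of the bench, to the left; origin at its middle on the bench; a bystander

How it is judged:
On the way, in this order (a step that is already met when the one before it is completed fails the run):
1. the wedge, let go, keeps the catch open by itself while the valve block is still in the nest (value of joint catch above 0.008 m and contact force between wedge and stand above 0.5 N and contact force between the fingers and wedge below 0.1 N and contact force between the fingers and stand below 0.1 N and z of valve_block in the frame of nest below 0.01 m), for 0.2 s.
2. the valve block is lifted clear of the nest with the catch wedged open (value of joint catch above 0.008 m and contact force between wedge and stand above 0.5 N and z of valve_block in the frame of nest above 0.03 m), for 0.05 s.
3. the valve block stands upright in the tray, let go (x of valve_block in the frame of tray between -0.035 and 0.035 m and y of valve_block in the frame of tray between -0.045 and 0.045 m and z of valve_block in the frame of tray below 0.012 m and angle between valve_block's own z axis and vertical below 0.12 rad and contact force between the fingers and valve_block below 0.1 N and linear speed of valve_block below 0.02 m/s and angular speed of valve_block below 0.2 rad/s), for 0.2 s.
At the end, for the whole second after the job is handed in: the valve block stands upright (within 7 degrees) on the tray floor, within 35 mm (x) and 45 mm (y) of its centre; the catch is home (within 2 mm); the wedge lies flat on its underside on the bench (within 6 mm and 6 degrees), off the stand; both are released and at rest (all of step 3 and value of joint catch below 0.002 m and height (world z) of wedge between -0.006 and 0.006 m and angle between wedge's own z axis and vertical below 0.1 rad and contact force between the fingers and wedge below 0.1 N and linear speed of wedge below 0.02 m/s and angular speed of wedge below 0.2 rad/s); the robot touches nothing.
It fails at once if a bystander (tin, tape or spanner) is pushed more than 30 mm from its place (distance of any of grease_tin, tape_roll, spanner from where it was at the start of the episode above 0.03 m).
It fails at once if the valve block is dropped (from about 2 cm or more) or slammed into the tray (contact force between valve_block and tray above 100 N).
It also fails if it takes over 66 s, if anything falls off the work surface, if the arm or the gripper's body presses on something with over 40 N, if the wrist force passes 120 N, or if a joint passes its speed limit or range.

### The arm

A 6-joint arm with a two-finger parallel gripper is mounted at the origin on a cart in front of the work surface, level with it; the furniture and walls round the work are solid. World frame = base frame: x ahead of the robot, y to its left, z up, the work surface at z = 0. Lengths are in m, angles in rad, forces in N, time in s.
With the tool pointing down it reaches from about 0.35 to 0.975 m from the base axis. Payload 4.9 kg.
Tool frame: the origin (TCP) lies at the very end of the fingers, on their centre line; the grasp point (between the pads) lies 19 mm behind it (manip.grasp_offset is the distance from the TCP to the grasp point, in m); z points along the fingers, y is the line along which they close (so a half turn about z gives the same grasp; the last joint's range is limited). The gripper opens to 85 mm and grips with 20 to 120 N. Pads are 22 mm wide; open, the fingers measure 114 mm over their backs; the gripper's body (76 mm by 85 mm) begins 54 mm behind the grasp point. The pads swing forward as they close: fully open they stand 13 mm farther back than shut.
Start: joints at [1.043, 0.053, 1.613, -0, 1.476, -0.119], TCP at [0.248, 0.573, 0.231] pointing down, gripper open.
Joint ranges: [-3.01, 3.01], [-1.01, 2.22], [0.06, 2.58], [-1.02, 4.17], [0.09, 2.62], [-3.14, 3.14]. Speed limits (rad/s): [2.57, 2.57, 3.14, 3.14, 3.14, 3.14].

### API

Orientations are given as a unit quaternion [w, x, y, z].
In Python, from plant import manip, eyes, job_done, models gives the robot as it stands.
- The arm moves only by the tool servo_tool, never from a script. Its argument "motion" is one flat list of numbers, 5 for each row, row after row: the opening, from -1 (shut) to 1 (fully open), then the shift along the tool's x, y, z normalised to -1 to 1, where 1 is 120 mm, then the turn about the tool's z normalised to -1 to 1, where 1 is 45 degrees. A call has 1 to 5 rows; each row is the pose to reach, as a shift and turn from the pose commanded when the call began, along the tool's axes at that moment; what a row does not reach only later rows make up. A row lasts 1/8 s, in which the tool goes at most 62.5 mm and 10.7 degrees, less where a joint would pass 70% of its speed; a pose out of reach is approached as far as the arm can. A call with a number of a shift or a turn outside -1 to 1 is refused whole. A call with a gripper value outside its range is refused whole. The fingers move at their own pace and stop on an object; the grip force is fixed at half the most. Time passes only in rows, so rows that repeat a pose let the fingers close. It gives the time, the measured TCP pose, the force, the opening and the grip force at its end, in the units of the state.
- manip.state(): the state, without advancing time (a new reading comes with each control period).
- eyes.grab_frame(name): name is "side" or "top"; returns (picture, depth): 480x640x3 uint8, red, green, blue; 480x640 float32, m along the optical axis (not along the pixel's ray), 0 where there is no reading.
- eyes.camera_params(name): a dict with "fov_y" (degrees; the focal length in pixels is half the picture's height over the tangent of half this angle, whatever the lens; pixels are square), "cx", "cy" (the principal point, pixels), "D" ([k1, k2, p1, p2, k3] as OpenCV has them; the pictures are not rectified), "pose" (4x4, takes a point from camera to world coordinates). Camera axes: x right, y up, looking along -z (the intrinsics and any distortion apply to the point x, -y, -z); pixel columns grow to the right and rows downward; lengths in m; the calibration is good to about 2 mm. A picture is of the moment at which its call begins. camera_params takes no time and is no camera call.
- job_done(): hands the job in; it is judged then, once.
Trained networks look in the newest picture that a camera, given by its name, has taken for a name from the list of things; names that differ only in an ending like _2 or _b are one class to them, and where a whole thing is asked for, a point or a joint stands for the part that bears it (a point fixed in the world has none). Each returns a list of dicts, best first, with "p" (0 to 1); they miss things now and then, are a little off and sometimes report something else, mostly with a low value. They report only what shows in the picture. A call takes as long as a camera call.
- models.regions_of(camera, label): "mask" (480x640 bool, what is visible of it) and "pixel" ([column, row] in pixels, amid what is visible of it).
The state is a dict: "time": time; "joint_pos": joint angles; "joint_vel": joint speeds; "joint_efforts": joint torques, N m; "tool_pos": TCP position; "tool_rot": TCP orientation; "contact_force": force on the tool from outside, world axes, zero at the start; "ft_torque": the same for the moment, N m; "gripper_width": opening from 0.0 (shut) to 1.0 (fully open); "grasp_force": force on a finger pad.
Only numpy, scipy, OpenCV 4.12 (cv2) and the standard library are available. Lean on these libraries where they do the work, as an engineer would, in place of code of your own. Each camera call takes 0.05 s, during which the arm holds its last target. There are 200 camera calls.

## Working session

There is one attempt and no reset: what is moved stays moved. The work goes in short steps, Python scripts to look and compute and a tool call to move; the robot and the scene stay as the last step left them, time stands still between calls to the robot, and variables do not carry over. Pictures are saved under pics/ and viewed, at most 10 in all, crops included, and the job is handed in when it is done.

Besides the shell and the picture viewer there is one more tool, called after ">>>" by a JSON object that holds its "fn" and its "kwargs", one argument or row to a line. servo_tool: Moves the arm, as the interface text tells. Its arguments: {"type":"object","properties":{"motion":{"type":"array","items":{"type":"number","minimum":-1,"maximum":1}}},"required":["motion"]}

```bash
mkdir -p pics; cat > h.py <<'E'
import numpy as np, cv2
from plant import manip, eyes, models
def K(n):
    p=eyes.camera_params(n); f=240/np.tan(np.radians(p['fov_y'])/2)
    return np.array([[f,0,p['cx']],[0,f,p['cy']],[0,0,1.]]),np.array(p['D'],float),np.array(p['pose'])
def cloud(n,d,m=None):
    """world points (and pixels) of masked depth pixels"""
    k,D,T=K(n); m=(d>0) if m is None else (m&(d>0)); r,c=np.nonzero(m)
    u=cv2.undistortPoints(np.c_[c,r].astype(float)[:,None],k,D)[:,0]; z=d[r,c]
    P=np.c_[u[:,0]*z,-u[:,1]*z,-z]
    return P@T[:3,:3].T+T[:3,3], np.c_[c,r]
def proj(n,P):
    k,D,T=K(n); q=(np.atleast_2d(P)-T[:3,3])@T[:3,:3]; q=q*[1,-1,-1]
    return cv2.projectPoints(q,np.zeros(3),np.zeros(3),k,D)[0][:,0]
E
python3 - <<'E'
from h import *
for n in('top','side'):
    im,d=eyes.grab_frame(n); cv2.imwrite(f'pics/{n}0.png',im[...,::-1]); np.save(f'{n}0.npy',d)
    print(n,K(n)[2].round(2).tolist())
    for l in('stand','wedge','valve_block','tray','grease_tin','tape_roll','spanner','catch'):
        for r in models.regions_of(n,l)[:1]:
            P,_=cloud(n,d,r['mask']); print(l,round(r['p'],2),np.round(r['pixel']),len(P),np.median(P,0).round(3),np.percentile(P,2,0).round(3),np.percentile(P,98,0).round(3))
            np.save(f'{n}_{l}.npy',r['mask'])
print(manip.state()['time'],manip.state()['tool_rot'])
E
```

```text
top [[-0.01, 0.99, -0.13, 0.39], [-1.0, -0.01, 0.0, 0.08], [-0.0, 0.13, 0.99, 1.39], [0.0, 0.0, 0.0, 1.0]]
stand 0.62 [438. 194.] 4342 [ 0.65  -0.179  0.092] [ 0.555 -0.276  0.004] [ 0.737 -0.056  0.137]
wedge 0.68 [454. 280.] 434 [ 0.471 -0.239  0.026] [ 0.443 -0.256 -0.001] [ 0.524 -0.221  0.049]
valve_block 0.72 [416. 205.] 1179 [ 0.62  -0.136  0.138] [ 0.584 -0.185  0.092] [ 0.663 -0.089  0.154]
tray 0.6 [234. 298.] 372 [0.435 0.275 0.005] [ 0.426  0.216 -0.002] [0.447 0.347 0.011]
grease_tin 0.79 [276. 297.] 459 [0.439 0.169 0.023] [ 0.415  0.144 -0.001] [0.464 0.195 0.029]
tape_roll 0.72 [189. 297.] 593 [0.438 0.402 0.023] [ 0.402  0.369 -0.002] [0.47 0.44 0.03]
spanner 0.59 [234. 300.] 380 [0.434 0.274 0.005] [ 0.425  0.214 -0.002] [0.447 0.35  0.011]
catch 0.72 [450. 184.] 251 [ 0.668 -0.217  0.125] [ 0.648 -0.237  0.085] [ 0.7   -0.181  0.144]
side [[0.62, -0.44, 0.65, 1.21], [0.78, 0.36, -0.51, -0.46], [-0.01, 0.83, 0.56, 0.65], [0.0, 0.0, 0.0, 1.0]]
stand 0.85 [266. 334.] 7234 [ 0.697 -0.204  0.077] [ 0.635 -0.28   0.002] [ 0.758 -0.06   0.132]
wedge 0.76 [192. 298.] 566 [ 0.471 -0.244  0.024] [ 0.449 -0.259  0.002] [ 0.536 -0.224  0.044]
valve_block 0.75 [264. 279.] 1173 [ 0.636 -0.145  0.135] [ 0.591 -0.184  0.114] [ 0.667 -0.094  0.151]
tray 0.56 [279. 252.] 1386 [0.419 0.032 0.003] [ 0.375 -0.055 -0.002] [0.5   0.08  0.016]
spanner 0.43 [353. 221.] 85 [0.438 0.275 0.003] [ 0.423  0.214 -0.002] [0.45  0.308 0.006]
catch 0.7 [241. 321.] 562 [ 0.682 -0.222  0.106] [ 0.655 -0.238  0.073] [ 0.703 -0.204  0.139]
0.9 [6.87873974e-06 2.02968577e-01 9.79185251e-01 2.42178091e-05]
```

View pics/top0.png

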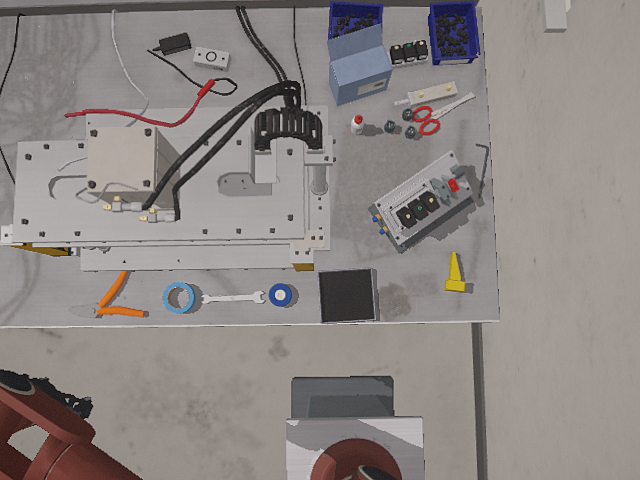

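View pics/side0.png

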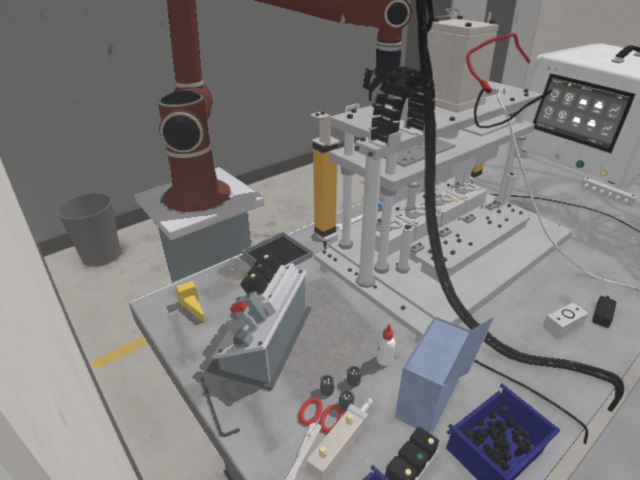

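```bash
cat > fit.py <<'E'
from h import *
from scipy.optimize import least_squares
Q=[]
for n in('top','side'):
    d=np.load(n+'0.npy'); P,_=cloud(n,d)
    s=(abs(P[:,0]-.65)<.16)&(abs(P[:,1]+.16)<.16)&(P[:,2]>.02)&(P[:,2]<.2); Q.append(P[s])
def nest(P,x,y,a):
    c,s=np.cos(a),np.sin(a); q=P-[x,y,.095]; u=q[:,0]*c+q[:,1]*s; v=-q[:,0]*s+q[:,1]*c
    C,S=np.sqrt(3)/2,.5; return np.c_[u*C+q[:,2]*S, v, -u*S+q[:,2]*C]
E
cat > f1.py <<'E'
from fit import *
for n,P in zip('ts',Q):
    # yaw + plane offset using plate points (z near -12)
    p=np.array([.641,-.123,.55])
    for it in range(8):
        N=nest(P,*p); t=.012 if it<4 else .004
        s=(abs(N[:,2]+.012)<t)&(((N[:,1]>-.15)&(N[:,1]<-.06)&(N[:,0]>-.07)&(N[:,0]<.045)))
        r=least_squares(lambda q:nest(P[s],p[0]+q[0]*np.cos(q[1]),p[1]+q[0]*np.sin(q[1]),q[1])[:,2]+.012,[0,p[2]],loss='soft_l1',f_scale=.001).x
        p=np.array([p[0]+r[0]*np.cos(r[1]),p[1]+r[0]*np.sin(r[1]),r[1]])
    N=nest(P,*p); print(n,p.round(4),s.sum(),np.std(N[s][:,2]))
    # height map in nest frame
E
python3 f1.py
python3 - <<'E'
from fit import *
p=(.641,-.123,.553)
P=np.r_[Q[0],Q[1]]; N=nest(P,*p)*1000
H=np.full((75,125),-60.)
i=((N[:,0]+90)/2).astype(int); j=((N[:,1]+165)/2).astype(int)
k=(i>=0)&(i<75)&(j>=0)&(j<125); np.maximum.at(H,(i[k],j[k]),N[k,2])
im=cv2.applyColorMap(np.clip((H+50)*2.2,0,255).astype(np.uint8),cv2.COLORMAP_JET)[::-1,::-1]
cv2.imwrite('pics/hm.png',cv2.resize(im,None,fx=6,fy=6,interpolation=0))
E
```

```text
t [ 0.6319 -0.129   0.592 ] 751 0.0019934578880766267
s [ 0.6377 -0.1252  0.5774] 861 0.001187687032583525
```

View pics/hm.png

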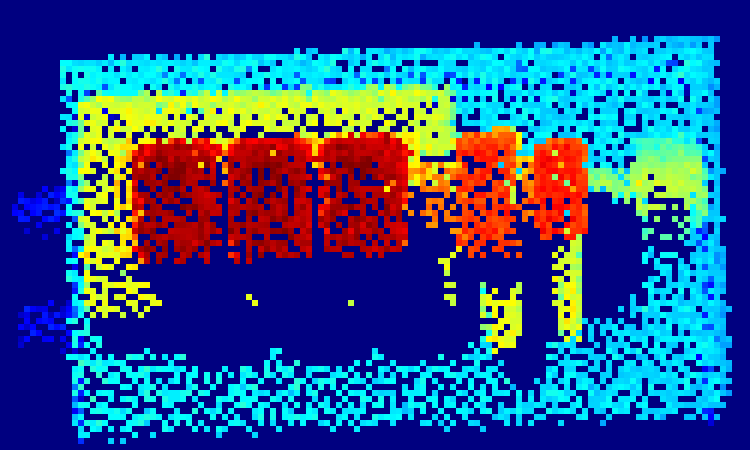

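```bash
cat > f2.py <<'E'
from fit import *
def ext(v): return np.percentile(v,1)*1000,np.percentile(v,99)*1000
for n,P in (('t',Q[0]),('s',Q[1]),('ts',np.r_[Q[0],Q[1]])):
  for p in [(.632,-.129,.592),(.6377,-.1252,.5774),(.636,-.1262,.584)]:
    N=nest(P,*p); c=(N[:,2]>.05)&(N[:,2]<.065)&(abs(N[:,0])<.04)&(abs(N[:,1])<.08)
    pl=(abs(N[:,2]+.012)<.005)
    r=pl&(abs(N[:,1])<.06)&(N[:,0]>.03); e=pl&(abs(N[:,0]+.01)<.05)
    print(n,p,'coil x',np.round(ext(N[c,0]),1),'y',np.round(ext(N[c,1]),1),'z',np.round(np.median(N[c,2])*1e3,1),'plate y',np.round(ext(N[pl,1]),1),'x',np.round(ext(N[pl,0]),1),
     'platez L/R',[np.round(np.median(N[pl&k,2])*1e3,1) for k in ((N[:,1]>-.05)&(N[:,0]<-.03),(N[:,1]<-.12)&(N[:,0]<-.03),(N[:,1]>-.05)&(N[:,0]>.03),(N[:,1]<-.12)&(N[:,0]>.03))])
E
python3 f2.py
python3 - <<'E'
from fit import *
# wedge: cloud and min-area rect of top (z>.035) head and blade
for n in('top','side'):
    d=np.load(n+'0.npy'); P,_=cloud(n,d,np.load(f'{n}_wedge.npy'))
    h=P[(P[:,2]>.036)&(P[:,2]<.06)]; b=P[(P[:,2]>.012)&(P[:,2]<.034)]
    print(n,len(h),cv2.minAreaRect((h[:,:2]*1000).astype(np.float32)),np.percentile(P[:,2],[50,90,98]).round(3))
    bb=b[b[:,0]>.485]; l=np.polyfit(bb[:,0],bb[:,1],1); print('blade',len(bb),l,bb[:,0].max(), [ (x,bb[abs(bb[:,0]-x)<.004][:,1].min().round(4),bb[abs(bb[:,0]-x)<.004][:,1].max().round(4)) for x in(.49,.5,.51,.52,.53) if (abs(bb[:,0]-x)<.004).any()])
# tray: cloud region
P,_=cloud('top',np.load('top0.npy'))
t=P[(abs(P[:,0]-.44)<.11)&(abs(P[:,1]-.03)<.1)&(P[:,2]>.009)&(P[:,2]<.024)]
print('tray',len(t),np.percentile(t,[1,50,99],axis=0).round(3).tolist(),cv2.minAreaRect((t[:,:2]*1000).astype(np.float32)))
E
```

```text
t (0.632, -0.129, 0.592) coil x [-16.6  21.3] y [-46.6  40.3] z 55.6 plate y [-151.8   62.2] x [-73.8  49.8] platez L/R [np.float64(-12.5), np.float64(-12.2), np.float64(-12.3), np.float64(-12.0)]
t (0.6377, -0.1252, 0.5774) coil x [-22.5  15.7] y [-47.3  40. ] z 58.8 plate y [-152.1   62.3] x [-79.5  44.4] platez L/R [np.float64(-9.6), np.float64(-10.1), np.float64(-9.8), np.float64(-10.3)]
t (0.636, -0.1262, 0.584) coil x [-20.8  17.1] y [-46.7  40.1] z 57.9 plate y [-152.1   62.2] x [-77.8  45.9] platez L/R [np.float64(-10.3), np.float64(-10.6), np.float64(-10.4), np.float64(-10.5)]
s (0.632, -0.129, 0.592) coil x [-14.6  22.3] y [-47.4  36.8] z 53.5 plate y [-154.6   53.7] x [-70.5  51. ] platez L/R [np.float64(nan), np.float64(-14.7), np.float64(-14.2), np.float64(-14.6)]
s (0.6377, -0.1252, 0.5774) coil x [-20.4  16.6] y [-48.6  36.3] z 56.5 plate y [-155.3   54.5] x [-75.   46.8] platez L/R [np.float64(nan), np.float64(-12.4), np.float64(-11.4), np.float64(-12.5)]
s (0.636, -0.1262, 0.584) coil x [-18.8  18.1] y [-48.5  36.1] z 55.6 plate y [-155.2   54. ] x [-73.9  47.8] plat
[... 937 characters left out ...]
4), np.float64(-0.2341)), (0.51, np.float64(-0.2497), np.float64(-0.2368)), (0.52, np.float64(-0.2485), np.float64(-0.238)), (0.53, np.float64(-0.2438), np.float64(-0.239))]
side 153 ((457.39520263671875, -239.67637634277344), (36.965213775634766, 27.675247192382812), 83.31654357910156) [0.024 0.043 0.044]
blade 155 [ 0.02279797 -0.25465949] 0.5389552599336506 [(0.49, np.float64(-0.2518), np.float64(-0.2321)), (0.5, np.float64(-0.2505), np.float64(-0.2336)), (0.51, np.float64(-0.2488), np.float64(-0.2345)), (0.52, np.float64(-0.2476), np.float64(-0.2358)), (0.53, np.float64(-0.2453), np.float64(-0.2371))]
tray 357 [[0.372, -0.054, 0.009], [0.44, 0.008, 0.015], [0.5, 0.079, 0.021]] ((436.737548828125, 12.584197998046875), (124.39690399169922, 130.1442108154297), 2.754345417022705)
  return _methods._mean(a, axis=axis, dtype=dtype,
  ret = ret.dtype.type(ret / rcount)
```

>>> {"fn": "servo_tool", "kwargs": {
  "motion": [1,-0.235,-0.307,0,0,1,-0.47,-0.615,0,0,1,-0.705,-0.922,0,0]
}}

```text
time: 1.27
tool_pos: [0.2823, 0.4371, 0.2313]
tool_rot: [0.0, 0.203, 0.979, 0.0]
contact_force: [0.3, -0.0, 1.0]
gripper_width: 1.002
grasp_force: 0.0
```

>>> {"fn": "servo_tool", "kwargs": {
  "motion": [1,-0.235,-0.307,0,0,1,-0.47,-0.615,0,0,1,-0.705,-0.922,0,0]
}}

```text
time: 1.65
tool_pos: [0.3159, 0.3018, 0.2315]
tool_rot: [0.0, 0.203, 0.979, 0.0]
contact_force: [0.5, -1.3, 0.0]
gripper_width: 1.003
grasp_force: 0.0
```

>>> {"fn": "servo_tool", "kwargs": {
  "motion": [1,-0.235,-0.307,0,0,1,-0.47,-0.615,0,0,1,-0.705,-0.922,0,0]
}}

```text
time: 2.02
tool_pos: [0.3495, 0.1667, 0.2316]
tool_rot: [0.001, 0.203, 0.979, 0.0]
contact_force: [0.4, -0.0, 0.0]
gripper_width: 0.997
grasp_force: 0.0
```

>>> {"fn": "servo_tool", "kwargs": {
  "motion": [1,-0.235,-0.307,0,0,1,-0.47,-0.615,0,0,1,-0.705,-0.922,0,0]
}}

```text
time: 2.4
tool_pos: [0.3832, 0.0314, 0.2317]
tool_rot: [0.001, 0.203, 0.979, 0.0]
contact_force: [0.7, 0.2, -0.1]
gripper_width: 1.002
grasp_force: 0.0
```

>>> {"fn": "servo_tool", "kwargs": {
  "motion": [1,-0.235,-0.307,0,0,1,-0.47,-0.615,0,0,1,-0.705,-0.922,0,0]
}}

```text
time: 2.78
tool_pos: [0.4169, -0.1039, 0.2316]
tool_rot: [0.001, 0.203, 0.979, -0.0]
contact_force: [1.1, 0.8, 0.8]
gripper_width: 0.999
grasp_force: 0.0
```

>>> {"fn": "servo_tool", "kwargs": {
  "motion": [1,-0.235,-0.307,0,-0.12,1,-0.47,-0.615,0,-0.24,1,-0.705,-0.922,0,-0.353,1,-0.705,-0.922,0,-0.353]
}}

```text
time: 3.28
tool_pos: [0.4504, -0.2397, 0.2311]
tool_rot: [-0.0, 0.067, 0.998, 0.0]
contact_force: [0.6, 0.3, 0.6]
gripper_width: 0.999
grasp_force: 0.0
```

```bash
cat >> h.py <<'E'
from scipy.spatial.transform import Rotation as Ro
def goto(xy,z,yaw_y):
    """units to bring TCP to xy,z with tool y-axis heading yaw_y (deg, mod 180)"""
    s=manip.state(); q=s['tool_rot']; R=Ro.from_quat([q[1],q[2],q[3],q[0]]).as_matrix()
    p=np.array(s['tool_pos']); d=R.T@(np.array([xy[0],xy[1],z])-p)
    h=np.degrees(np.arctan2(R[1,1],R[0,1])); t=-((yaw_y-h+90)%180-90)
    print('t',round(s['time'],2),'tcp',p.round(4),'yaw_y',h.round(2),'axis z',R[:,2].round(3),'F',np.round(s['contact_force'],1),'w',round(s['gripper_width']*85,1),'g',np.round(s['grasp_force'],1))
    print('units',(d/.12).round(3),'turn',round(t/45,3))
NO=np.array([.6361,-.1285]); NA=.585
def nw(x,y,z):
    """nest (mm) -> world (m)"""
    C,S=np.sqrt(3)/2,.5; u=(x*C-z*S)/1e3; w=.095+(x*S+z*C)/1e3; c,s=np.cos(NA),np.sin(NA)
    return np.array([NO[0]+u*c-y/1e3*s,NO[1]+u*s+y/1e3*c,w])
E
python3 -c "
from h import *
goto((.450,-.2384),.013,82.5)
im,d=eyes.grab_frame('side'); r=models.regions_of('side','wedge')[0]; P,_=cloud('side',d,r['mask']); print(np.median(P,0))"
```

```text
t 3.27 tcp [ 0.4504 -0.2397  0.2311] yaw_y 82.26 axis z [-0.001  0.    -1.   ] F [0.6 0.3 0.6] w 84.9 g 0.0
units [0.003 0.01  1.818] turn -0.005
[ 0.47095655 -0.24383043  0.02344179]
```

>>> {"fn": "servo_tool", "kwargs": {
  "motion": [1,0.003,0.01,0.5,0,1,0.003,0.01,0.91,0]
}}

```text
time: 3.62
tool_pos: [0.4501, -0.2348, 0.1212]
tool_rot: [0.001, 0.065, 0.998, -0.0]
contact_force: [-0.2, -0.5, 0.7]
gripper_width: 1.003
grasp_force: 0.0
```

>>> {"fn": "servo_tool", "kwargs": {
  "motion": [1,0,0,0.45,0,1,0,0,0.9,0,1,0,0,0.908,0]
}}

```text
time: 4.0
tool_pos: [0.4465, -0.2324, 0.0089]
tool_rot: [-0.004, 0.065, 0.998, 0.003]
contact_force: [0.5, 0.5, 0.7]
gripper_width: 1.002
grasp_force: 0.0
```

>>> {"fn": "servo_tool", "kwargs": {
  "motion": [-0.4,0,0,0,0,-0.4,0,0,0,0,-0.4,0,0,0,0,-0.4,0,0,0,0,-0.4,0,0,0,0]
}}

```text
time: 4.62
tool_pos: [0.4523, -0.2378, 0.0165]
tool_rot: [0.002, 0.066, 0.998, -0.001]
contact_force: [-0.2, -0.2, 7.3]
gripper_width: 0.455
grasp_force: 61.2
```

```bash
python3 -c "
from h import *
goto((.450,-.2384),.013,82.5)
im,d=eyes.grab_frame('side'); cv2.imwrite('pics/g1.png',cv2.resize(im[200:400,80:380,::-1],None,fx=2.5,fy=2.5))"
```

```text
t 4.62 tcp [ 0.4523 -0.2378  0.0165] yaw_y 82.45 axis z [ 0.005 -0.003 -1.   ] F [-0.2 -0.2  7.3] w 38.7 g 61.2
units [ 0.019 -0.008  0.029] turn -0.001
```

View pics/g1.png

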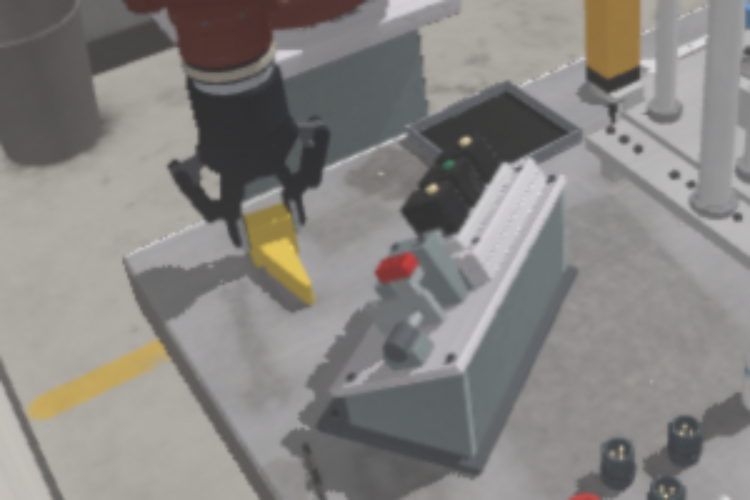

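```bash
cat >> h.py <<'E'
XG,ZT,PV=-4,14,25  # TCP in wedge frame (flat): x, height; pivot above TCP (mm)
def wtcp(tipx,pitch,y=-99,lift=0):
    """TCP world with tip underside at nest x=tipx on the plate, wedge pitched (deg), pivoted about pads"""
    t=nw(tipx,y,-12); u=np.array([np.cos(NA),np.sin(NA),0]); p=np.radians(pitch)
    a,b=(-80+XG)/1e3,(ZT+PV)/1e3
    return t+u*(a*np.cos(p)-b*np.sin(p))+np.array([0,0,a*np.sin(p)+b*np.cos(p)-PV/1e3+lift])
E
python3 -c "
from h import *
w=wtcp(-58,0,lift=.012); print(w)
goto(w[:2],w[2],np.degrees(NA)+90)
for a in (0,10,20,30): 
  v=wtcp(-58,a); print(a,v.round(4),np.round((np.dot(v[:2]-w[:2],[np.cos(NA),np.sin(NA)]),v[2]-w[2]),4))
"
```

```text
[ 0.58386128 -0.28184573  0.0816077 ]
t 4.67 tcp [ 0.4523 -0.2377  0.0164] yaw_y 82.46 axis z [ 0.005 -0.003 -1.   ] F [-1.5  0.4  7.1] w 38.9 g 61.2
units [-1.138 -0.222 -0.537] turn -0.912
0 [ 0.5839 -0.2818  0.0696] [ 0.    -0.012]
10 [ 0.5793 -0.2849  0.0544] [-0.0055 -0.0272]
20 [ 0.577  -0.2864  0.0385] [-0.0083 -0.0431]
30 [ 0.577  -0.2864  0.0224] [-0.0082 -0.0592]
```

>>> {"fn": "servo_tool", "kwargs": {
  "motion": [-0.4,0,0,-0.4,0,-0.4,0,0,-0.9,0,-0.4,-0.4,-0.1,-0.9,0,-0.4,-1,-0.2,-0.9,0]
}}

```text
time: 5.18
tool_pos: [0.5579, -0.274, 0.1254]
tool_rot: [0.003, 0.066, 0.998, -0.002]
contact_force: [0.4, 0.3, -0.2]
gripper_width: 0.455
grasp_force: 60.6
```

>>> {"fn": "servo_tool", "kwargs": {
  "motion": [-0.4,-0.138,-0.022,0,-0.23,-0.4,-0.138,-0.022,0,-0.46,-0.4,-0.138,-0.022,0,-0.69,-0.4,-0.138,-0.022,0,-0.912,-0.4,-0.138,-0.022,0,-0.912]
}}

```text
time: 5.8
tool_pos: [0.5722, -0.2776, 0.122]
tool_rot: [0.0, -0.287, 0.958, -0.0]
contact_force: [0.1, 0.4, -0.7]
gripper_width: 0.459
grasp_force: 60.8
```

```bash
python3 -c "
from h import *
w=wtcp(-58,0,lift=.012)
goto(w[:2],w[2],np.degrees(NA)+90)
for n in('top','side'):
  im,d=eyes.grab_frame(n); r=models.regions_of(n,'wedge')[:1]
  np.save(n+'1.npy',d)
  cv2.imwrite('pics/%s1.png'%n,im[...,::-1])
  for q in r:
    P,_=cloud(n,d,q['mask']); c,s=np.cos(NA),np.sin(NA); R=np.c_[(P[:,0]-NO[0])*c+(P[:,1]-NO[1])*s,-(P[:,0]-NO[0])*s+(P[:,1]-NO[1])*c,P[:,2]]
    k=R[:,0]>np.percentile(R[:,0],95); print(n,q['p'],len(P),np.percentile(R,[2,50,98],axis=0).round(4).tolist(),'tip',R[k].mean(0).round(4),R[:,0].max())
t=manip.state()['tool_pos']; q=np.array(t[:2])-NO; print('tcp stand',q[0]*np.cos(NA)+q[1]*np.sin(NA),-q[0]*np.sin(NA)+q[1]*np.cos(NA),t[2])
"
```

```text
t 5.8 tcp [ 0.5722 -0.2776  0.122 ] yaw_y 123.38 axis z [ 0.001 -0.001 -1.   ] F [ 0.1  0.4 -0.7] w 39.0 g 60.8
units [-0.062 -0.083  0.337] turn -0.003
top 0.7 259 [[-0.1155, -0.1098, 0.0076], [-0.0887, -0.0835, 0.1273], [-0.0573, -0.0777, 0.1343]] tip [-0.0574 -0.0821  0.1237] -0.05462848709019366
side 0.77 893 [[-0.1389, -0.1097, 0.1047], [-0.1058, -0.0916, 0.1261], [-0.0514, -0.0726, 0.1489]] tip [-0.0522 -0.0843  0.1177] -0.04916260002410405
tcp stand -0.13572870850905516 -0.08883342295249082 0.12147239969202608
```

>>> {"fn": "servo_tool", "kwargs": {
  "motion": [-0.4,-0.062,-0.083,0.3,0,-0.4,-0.062,-0.083,0.337,0,-0.4,-0.062,-0.083,0.337,0]
}}

```text
time: 6.38
tool_pos: [0.5833, -0.2815, 0.0805]
tool_rot: [-0.0, -0.288, 0.958, 0.0]
contact_force: [0.0, -0.1, -0.4]
gripper_width: 0.458
grasp_force: 60.7
```

```bash
python3 - <<'E'
from h import *
from fit import Q,nest
for n,P in zip('ts',Q):
    N=nest(P,*NO,NA)*1000
    for nm,lo,hi in(('jaw',-90,-68),('lug',-112,-93)):
        s=(N[:,2]>14)&(N[:,2]<22)&(N[:,0]>-50)&(N[:,0]<-28)&(N[:,1]>lo)&(N[:,1]<hi)
        print(n,nm,s.sum(),np.percentile(N[s],[3,50,97],axis=0).round(1).tolist() if s.sum()>3 else '')
w=wtcp(-58,0,lift=.012); goto(w[:2],w[2],np.degrees(NA)+90)
for n in('top','side'):
    im,d=eyes.grab_frame(n)
    cv2.imwrite(f'pics/{n}2.png',im[...,::-1]); P,_=cloud(n,d,(im[...,0]>150)&(im[...,2]<90)&(im[...,1]>110))
    P=P[(abs(P[:,0]-.6)<.1)&(abs(P[:,1]+.25)<.1)]; N=nest(P,*NO,NA)*1000; q=nest(P,*NO,NA)
    # tool-level frame
    c,s=np.cos(NA),np.sin(NA); u=((P[:,0]-NO[0])*c+(P[:,1]-NO[1])*s)*1e3; v=(-(P[:,0]-NO[0])*s+(P[:,1]-NO[1])*c)*1e3
    for a in(-85,-75,-65,-55,-47):
        k=(abs(u-a)<4)&(P[:,2]>.055); 
        if k.any(): print(n,a,k.sum(),v[k].min().round(1),v[k].max().round(1),np.percentile(P[k,2],[5,95]).round(4))
a=[cv2.resize(cv2.imread('pics/top2.png')[140:300,380:500],(600,800))]
cv2.imwrite('pics/c2.png',cv2.resize(cv2.imread('pics/side2.png')[240:400,160:320],(600,600),interpolation=2))
E
```

```text
t jaw 33 [[-49.3, -83.4, 14.3], [-41.0, -78.3, 18.1], [-34.5, -73.2, 21.6]]
t lug 26 [[-48.3, -104.5, 14.4], [-38.4, -100.2, 18.6], [-29.6, -97.4, 21.5]]
s jaw 17 [[-48.6, -84.9, 14.2], [-41.7, -82.5, 15.8], [-34.9, -76.8, 16.7]]
s lug 25 [[-46.6, -104.8, 14.3], [-38.2, -102.4, 16.7], [-28.7, -97.7, 17.7]]
t 6.38 tcp [ 0.5833 -0.2815  0.0805] yaw_y 123.47 axis z [-0.001  0.001 -1.   ] F [ 0.  -0.1 -0.4] w 38.9 g 60.7
units [-0.002 -0.005 -0.01 ] turn -0.001
top -85 35 -107.7 -87.9 [0.0686 0.0922]
top -75 32 -102.6 -88.1 [0.0695 0.0932]
top -65 26 -99.2 -88.9 [0.0704 0.0918]
top -55 8 -96.8 -89.8 [0.0806 0.0912]
top -47 2 -93.0 -91.7 [0.0867 0.0885]
side -85 38 -109.2 -103.9 [0.0673 0.0868]
side -75 35 -105.9 -100.2 [0.0667 0.0875]
side -65 32 -103.1 -97.3 [0.0688 0.0874]
side -55 17 -99.7 -94.1 [0.0754 0.0888]
side -47 1 -96.4 -96.4 [0.0884 0.0884]
```

View pics/c2.png

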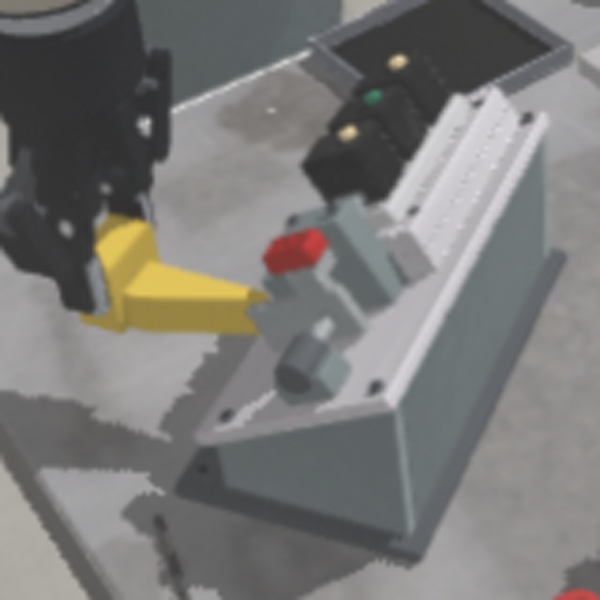

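>>> {"fn": "servo_tool", "kwargs": {
  "motion": [-0.4,0,0,0,-0.045,-0.4,0.02,0,0.11,-0.045,-0.4,0.046,0,0.227,-0.045,-0.4,0.046,0,0.227,-0.045]
}}

```text
time: 6.98
tool_pos: [0.5789, -0.2865, 0.0539]
tool_rot: [-0.0, -0.305, 0.953, -0.001]
contact_force: [-3.2, -3.7, 4.3]
gripper_width: 0.453
grasp_force: 61.1
```

```bash
python3 - <<'E'
from h import *
w=wtcp(-58,10); goto(w[:2],w[2],125.5)
im,d=eyes.grab_frame('side'); cv2.imwrite('pics/c3.png',cv2.resize(im[240:400,160:320,::-1],(480,480),interpolation=2))
E
```

```text
t 6.97 tcp [ 0.5789 -0.2865  0.0539] yaw_y 125.46 axis z [ 0.001 -0.002 -1.   ] F [-3.2 -3.7  4.3] w 38.5 g 61.1
units [-0.01   0.01  -0.005] turn -0.001
```

View pics/c3.png

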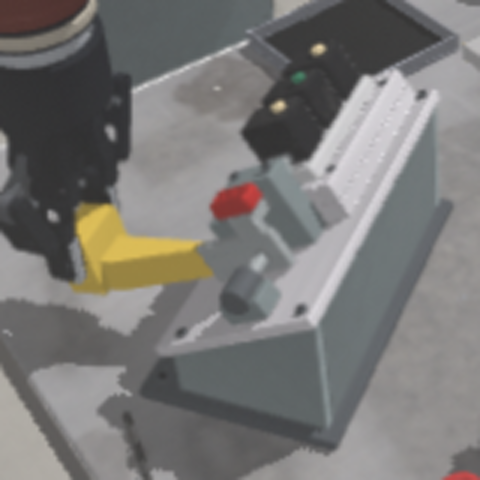

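>>> {"fn": "servo_tool", "kwargs": {
  "motion": [-0.4,0.02,0,0.067,0,-0.4,0.023,0,0.133,0,-0.4,0.023,0,0.2,0,-0.4,0.022,0,0.266,0,-0.4,0.022,0,0.266,0]
}}

```text
time: 7.65
tool_pos: [0.5775, -0.2881, 0.0226]
tool_rot: [0.001, -0.305, 0.952, -0.002]
contact_force: [-2.3, -4.8, 5.3]
gripper_width: 0.455
grasp_force: 64.9
```

```bash
cat > wp.py <<'E'
from h import *
from fit import nest
# wedge underside pitch etc. in nest frame, from side + top cams
for n in('side','top'):
    im,d=eyes.grab_frame(n); hsv=cv2.cvtColor(im,cv2.COLOR_RGB2HSV)
    P,_=cloud(n,d,(abs(hsv[...,0].astype(int)-25)<8)&(hsv[...,1]>120)&(hsv[...,2]>60))
    P=P[(abs(P[:,0]-.6)<.12)&(abs(P[:,1]+.25)<.12)]; N=nest(P,*NO,NA)*1000
    cv2.imwrite(f'pics/w_{n}.png',cv2.resize(im[140:340,340:500,::-1] if n=='top' else im[240:400,160:320,::-1],None,fx=3,fy=3,interpolation=2))
    print(n,len(N),'x',np.percentile(N[:,0],[1,99]).round(1))
    for a in range(-160,-20,10):
        k=abs(N[:,0]-a)<5
        if k.sum()>3: print(a,k.sum(),'y',N[k,1].min().round(1),N[k,1].max().round(1),'z',np.percentile(N[k,2],[3,97]).round(1))
E
python3 -c "
from h import *
w=wtcp(-58,30); goto(w[:2],w[2],125.5)"; python3 wp.py
```

```text
t 7.65 tcp [ 0.5775 -0.2881  0.0226] yaw_y 125.46 axis z [ 0.002 -0.003 -1.   ] F [-2.3 -4.8  5.3] w 38.7 g 64.9
units [-0.004  0.014  0.002] turn -0.001
side 739 x [-145.5  -63.3]
-150 11 y -122.0 -85.5 z [-7.5 30.1]
-140 40 y -123.0 -84.4 z [-10.9  30.4]
-130 266 y -122.4 -81.0 z [-9.5 30. ]
-120 64 y -124.3 -90.2 z [-10.9  36.1]
-110 78 y -114.1 -90.8 z [-11.4  10.8]
-100 70 y -110.6 -90.6 z [-12.   11.1]
-90 70 y -105.5 -92.7 z [-12.1  11. ]
-80 62 y -102.1 -90.7 z [-10.9  11.7]
-70 64 y -98.7 -90.9 z [-11.3  11.3]
-60 14 y -94.6 -91.8 z [-9.1 11.7]
top 259 x [-142.7  -34.7]
-140 10 y -87.1 -81.6 z [-6.4  9.4]
-130 34 y -97.7 -81.5 z [-34.7  13.9]
-120 33 y -109.5 -88.3 z [-39.7  16. ]
-110 45 y -108.6 -87.2 z [-7.9 16. ]
-100 41 y -104.8 -88.0 z [-10.5  16.2]
-90 29 y -101.8 -88.0 z [-9. 16.]
-80 31 y -99.8 -86.7 z [-9.6 15.8]
-70 22 y -94.7 -86.1 z [-5.5 17.7]
-60 9 y -91.2 -86.2 z [ 0.5 16.4]
```

>>> {"fn": "servo_tool", "kwargs": {
  "motion": [-0.4,0,0.02,0,0,-0.4,-0.07,0.02,-0.04,0,-0.4,-0.144,0.02,-0.083,0,-0.4,-0.144,0.02,-0.083,0]
}}

```text
time: 8.25
tool_pos: [0.5871, -0.2779, 0.0315]
tool_rot: [-0.003, -0.305, 0.952, -0.002]
contact_force: [-10.2, -11.6, 4.7]
gripper_width: 0.46
grasp_force: 64.8
```

>>> {"fn": "servo_tool", "kwargs": {
  "motion": [-0.4,-0.036,-0.001,-0.021,0,-0.4,-0.072,-0.002,-0.042,0,-0.4,-0.108,-0.004,-0.062,0,-0.4,-0.144,-0.005,-0.083,0]
}}

```text
time: 8.75
tool_pos: [0.6006, -0.2689, 0.0415]
tool_rot: [-0.005, -0.305, 0.952, -0.002]
contact_force: [-14.0, -13.0, 6.8]
gripper_width: 0.459
grasp_force: 65.1
```

```bash
python3 -c "
from h import *
w=wtcp(-18,30,-97); goto(w[:2],w[2],125.5)"; python3 wp.py
```

```text
t 8.75 tcp [ 0.6006 -0.2689  0.0415] yaw_y 125.47 axis z [-0.007 -0.006 -1.   ] F [-14.  -13.    6.8] w 39.0 g 65.1
units [-0.044  0.002 -0.008] turn -0.001
side 584 x [-109.4  -55.1]
-110 22 y -118.6 -83.0 z [-9.7 32.8]
-100 78 y -119.4 -78.5 z [-8.  32.6]
-90 258 y -120.3 -78.5 z [-8.9 30.6]
-80 80 y -109.7 -87.1 z [-11.7  11.9]
-70 76 y -107.3 -88.1 z [-11.7  11.8]
-60 65 y -104.4 -89.5 z [-11.  12.]
-50 5 y -100.0 -98.9 z [-5.9  9. ]
top 171 x [-111.4  -36.7]
-100 10 y -95.0 -77.5 z [-28.6   8.9]
-90 21 y -94.9 -77.7 z [-6.4 13.8]
-80 32 y -103.8 -84.8 z [-3.4 15.7]
-70 42 y -105.0 -84.8 z [-7.6 17.5]
-60 28 y -99.0 -85.0 z [ 7.2 18.3]
-50 19 y -97.4 -85.5 z [10.4 18.7]
-40 14 y -95.1 -82.5 z [10.2 21.7]
```

>>> {"fn": "servo_tool", "kwargs": {
  "motion": [-0.4,-0.04,-0.001,-0.023,0,-0.4,-0.08,-0.003,-0.046,0,-0.4,-0.12,-0.004,-0.07,0,-0.4,-0.12,-0.004,-0.07,0]
}}

```text
time: 9.35
tool_pos: [0.6099, -0.2624, 0.0486]
tool_rot: [-0.008, -0.304, 0.953, -0.002]
contact_force: [-19.7, -16.4, 6.2]
gripper_width: 0.459
grasp_force: 64.9
```

>>> {"fn": "servo_tool", "kwargs": {
  "motion": [-0.4,-0.04,-0.001,-0.023,0,-0.4,-0.08,-0.003,-0.046,0,-0.4,-0.12,-0.004,-0.07,0,-0.4,-0.12,-0.004,-0.07,0]
}}

```text
time: 9.85
tool_pos: [0.6205, -0.2551, 0.0562]
tool_rot: [-0.01, -0.304, 0.953, -0.002]
contact_force: [-22.3, -19.2, 5.0]
gripper_width: 0.454
grasp_force: 64.7
```

```bash
python3 -c "
from h import *
w=wtcp(16,30,-97); goto(w[:2],w[2],125.5)"; python3 wp.py
```

```text
t 9.85 tcp [ 0.6205 -0.2551  0.0562] yaw_y 125.39 axis z [-0.017 -0.009 -1.   ] F [-22.3 -19.2   5. ] w 38.6 g 64.7
units [-0.087 -0.004 -0.028] turn -0.002
side 449 x [-83.   3.]
-80 26 y -119.0 -83.7 z [-10.1  32.7]
-70 161 y -119.2 -76.6 z [-8.1 33.1]
-60 189 y -118.3 -79.4 z [-9.9 30. ]
-50 19 y -111.7 -89.0 z [-5.  12.2]
-40 8 y -95.6 -88.0 z [10.1 12. ]
top 63 x [-73.3  -9.5]
-70 9 y -83.3 -77.6 z [-7.8  5.1]
-50 12 y -97.6 -84.9 z [10.4 17.3]
-40 27 y -103.2 -84.3 z [10.2 17.4]
-30 11 y -100.9 -94.7 z [ 7.  15.9]
```

>>> {"fn": "servo_tool", "kwargs": {
  "motion": [-0.4,-0.04,-0.001,-0.023,0,-0.4,-0.08,-0.003,-0.046,0,-0.4,-0.11,-0.004,-0.062,0,-0.4,-0.11,-0.004,-0.062,0]
}}

```text
time: 10.45
tool_pos: [0.6301, -0.2486, 0.063]
tool_rot: [-0.011, -0.304, 0.953, -0.002]
contact_force: [-25.3, -21.7, 5.5]
gripper_width: 0.457
grasp_force: 64.9
```

```bash
python3 -c "
from h import *
w=wtcp(16,30,-97); goto(w[:2],w[2],125.5)"; python3 wp.py
```

```text
t 10.45 tcp [ 0.6301 -0.2486  0.063 ] yaw_y 125.37 axis z [-0.021 -0.01  -1.   ] F [-25.3 -21.7   5.5] w 38.8 g 64.9
units [ 0.009 -0.001  0.03 ] turn -0.003
side 430 x [-70.5  16.9]
-70 15 y -118.5 -87.1 z [-10.1  19.1]
-60 60 y -119.4 -76.4 z [-9.2 33. ]
-50 198 y -119.0 -78.1 z [-5.5 32.2]
-40 13 y -99.4 -89.3 z [10.9 12.1]
top 26 x [-52.9  18.1]
-30 9 y -101.0 -84.2 z [11.2 19.5]
```

View pics/w_side.png

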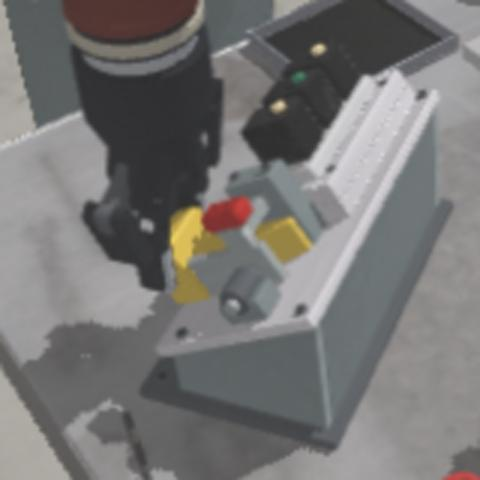

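>>> {"fn": "servo_tool", "kwargs": {
  "motion": [-0.4,0.05,0.002,0.015,0,-0.4,0.09,0.003,0.03,0,-0.4,0.09,0.003,0.03,0]
}}

```text
time: 10.92
tool_pos: [0.63, -0.2487, 0.0626]
tool_rot: [0.0, -0.304, 0.953, -0.001]
contact_force: [-1.4, -3.2, 3.0]
gripper_width: 0.459
grasp_force: 64.7
```

>>> {"fn": "servo_tool", "kwargs": {
  "motion": [0.3,0,0,0,0,0.3,0,0,0,0,0.3,0,0,0,0]
}}

```text
time: 11.3
tool_pos: [0.6298, -0.2467, 0.0614]
tool_rot: [-0.0, -0.306, 0.952, 0.001]
contact_force: [0.1, -0.6, -0.5]
gripper_width: 0.648
grasp_force: 0.0
```

>>> {"fn": "servo_tool", "kwargs": {
  "motion": [0.3,0.2,0,0,0,0.3,0.2,0,-0.45,0,0.3,0.2,0,-0.9,0,0.3,0.2,0,-0.9,0]
}}

```text
time: 11.8
tool_pos: [0.6127, -0.2639, 0.1774]
tool_rot: [0.004, -0.305, 0.952, -0.004]
contact_force: [0.6, -0.7, 0.1]
gripper_width: 0.653
grasp_force: 0.0
```

```bash
python3 -c "
from h import *
w=wtcp(16,30,-97); goto(w[:2],w[2],125.5)"; python3 wp.py
python3 - <<'E'
from h import *
from fit import nest
for n in('top','side'):
    im,d=eyes.grab_frame(n); P,_=cloud(n,d,(im[...,0]>130)&(im[...,1]<70)&(im[...,2]<70)); P=P[(abs(P[:,0]-.66)<.08)&(abs(P[:,1]+.23)<.06)]
    print(n,'tab',len(P),np.median(nest(P,*NO,NA)*1e3,0).round(1))
    im0=cv2.imread(f'pics/{n}0.png')[...,::-1]; P,_=cloud(n,np.load(n+'0.npy'),(im0[...,0]>130)&(im0[...,1]<70)&(im0[...,2]<70)); P=P[(abs(P[:,0]-.66)<.08)&(abs(P[:,1]+.23)<.06)]
    print(n,'tab0',len(P),np.median(nest(P,*NO,NA)*1e3,0).round(1))
E
```

```text
t 11.8 tcp [ 0.6127 -0.2639  0.1774] yaw_y 125.5 axis z [ 0.01  -0.006 -1.   ] F [ 0.6 -0.7  0.1] w 55.5 g 0.0
units [-0.178  0.029  0.984] turn -0.0
side 558 x [-73.3  16.7]
-70 87 y -117.6 -77.1 z [-8.3 33.1]
-60 110 y -117.9 -78.1 z [-7.4 33.1]
-50 216 y -118.2 -77.8 z [-4.8 32.3]
-40 13 y -98.6 -89.5 z [11.2 12.2]
top 367 x [-101.3   95.4]
-100 4 y -145.5 -92.3 z [-44.2 -35.6]
-80 22 y -104.9 -77.2 z [-10.   34.2]
-70 70 y -114.7 -76.1 z [-5.8 37.4]
-60 100 y -114.2 -75.1 z [ 3.6 39.2]
-50 96 y -114.8 -76.0 z [10.9 36.9]
-40 35 y -105.4 -83.4 z [ 9.8 18.7]
-30 16 y -104.2 -93.3 z [10.7 18.3]
top tab 94 [   0.8 -107.4   46.1]
top tab0 90 [  0.6 -96.1  46.9]
side tab 70 [   9.4 -111.6   43.8]
side tab0 60 [ 11.3 -99.1  43.6]
```

```bash
cat >> h.py <<'E'
def lw(u,v): c,s=np.cos(NA),np.sin(NA); return NO+np.array([u*c-v*s,u*s+v*c])/1e3
E
python3 -c "
from h import *
goto(lw(-8.5,-1.3),.21,33.5); print(lw(-8.5,-1.3),np.round(manip.state()['joint_pos'],2))"
```

```text
t 12.0 tcp [ 0.6091 -0.2612  0.168 ] yaw_y 125.51 axis z [-0.003  0.002 -1.   ] F [-0.1 -0.5 -0. ] w 55.1 g 0.0
units [-0.754  0.762 -0.349] turn -1.955
[ 0.62973131 -0.13427752] [-0.52  0.19  1.58 -0.    1.38 -2.71]
```

>>> {"fn": "servo_tool", "kwargs": {
  "motion": [1,-0.1,0.1,-0.349,0.2,1,-0.4,0.4,-0.349,0.4,1,-0.6,0.6,-0.349,0.6,1,-0.754,0.762,-0.349,0.8,1,-0.754,0.762,-0.349,1]
}}

```text
time: 12.62
tool_pos: [0.63, -0.1322, 0.2092]
tool_rot: [-0.002, 0.084, 0.996, 0.001]
contact_force: [-0.3, -0.7, -0.3]
gripper_width: 1.001
grasp_force: 0.0
```

>>> {"fn": "servo_tool", "kwargs": {
  "motion": [1,0,0,0,0.23,1,0,0,0,0.46,1,0,0,0,0.69,1,0,0,0,0.92,1,0,0,0,1]
}}

```text
time: 13.25
tool_pos: [0.6297, -0.1341, 0.2091]
tool_rot: [-0.002, 0.459, 0.889, -0.0]
contact_force: [0.3, 1.1, 0.2]
gripper_width: 1.003
grasp_force: 0.0
```

```bash
python3 -c "
from h import *
goto(lw(-8.5,-1.3),.121,33.5)"
```

```text
t 13.25 tcp [ 0.6297 -0.1341  0.2091] yaw_y 35.38 axis z [-0.004  0.001 -1.   ] F [0.3 1.1 0.2] w 85.2 g 0.0
units [-0.003  0.001  0.734] turn 0.042
```

>>> {"fn": "servo_tool", "kwargs": {
  "motion": [1,0,0,0.3,0.042,1,0,0,0.55,0.042,1,0,0,0.734,0.042,1,0,0,0.734,0.042]
}}

```text
time: 13.75
tool_pos: [0.6288, -0.1337, 0.1201]
tool_rot: [-0.003, 0.472, 0.881, -0.001]
contact_force: [0.1, 0.9, 0.5]
gripper_width: 0.998
grasp_force: 0.0
```

>>> {"fn": "servo_tool", "kwargs": {
  "motion": [0.6,0,0,0,0,0.45,0,0,0,0,0.3,0,0,0,0,0.3,0,0,0,0]
}}

```text
time: 14.25
tool_pos: [0.6227, -0.1399, 0.1281]
tool_rot: [-0.008, 0.473, 0.881, -0.01]
contact_force: [-37.6, -10.6, 25.0]
gripper_width: 0.655
grasp_force: 19.2
```

```bash
python3 -c "
from h import *
goto(lw(-8.5,-1.3),.121,33.5)
im,d=eyes.grab_frame('side'); cv2.imwrite('pics/b1.png',cv2.resize(im[200:360,180:340,::-1],(480,480),interpolation=2))"
```

```text
t 14.25 tcp [ 0.6227 -0.1399  0.1281] yaw_y 33.56 axis z [-0.024 -0.01  -1.   ] F [-37.6 -10.6  25. ] w 55.7 g 19.2
units [0.006 0.076 0.057] turn 0.001
```

View pics/b1.png

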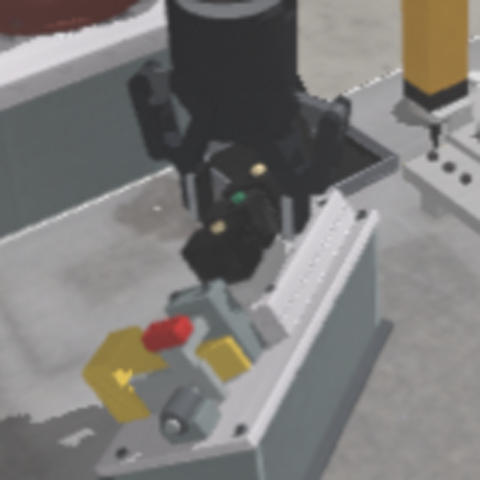

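>>> {"fn": "servo_tool", "kwargs": {
  "motion": [0.55,0,-0.05,0,0,0.55,0,-0.107,0,0,0.55,0,-0.107,0,0,0.55,0,-0.107,0,0]
}}

```text
time: 14.8
tool_pos: [0.6207, -0.1413, 0.1242]
tool_rot: [0.0, 0.472, 0.882, 0.0]
contact_force: [-0.0, 0.6, 0.8]
gripper_width: 0.773
grasp_force: 0.0
```

```bash
python3 -c "
from h import *
from fit import nest
goto(lw(-21.4,-1.3),.120,33.5)
for n in('top','side'):
  im,d=eyes.grab_frame(n); r=models.regions_of(n,'valve_block')
  for q in r[:1]:
    P,_=cloud(n,d,q['mask']); N=nest(P,*NO,NA)*1e3; print(n,q['p'],np.percentile(N,[2,50,98],axis=0).round(1).tolist())
"
```

```text
t 14.8 tcp [ 0.6207 -0.1413  0.1242] yaw_y 33.66 axis z [ 0.001 -0.    -1.   ] F [-0.   0.6  0.8] w 65.7 g 0.0
units [ 0.008 -0.013  0.035] turn 0.003
top 0.69 [[-17.3, 1.0, 8.0], [6.6, 28.9, 27.3], [18.7, 47.8, 59.6]]
side 0.56 [[-19.0, -51.2, 11.0], [14.8, -22.7, 42.2], [20.0, 35.9, 58.5]]
```

>>> {"fn": "servo_tool", "kwargs": {
  "motion": [0.4,0,-0.013,0.03,0,0.25,0,-0.013,0.03,0,0.1,0,-0.013,0.03,0,0,0,-0.013,0.03,0,-0.2,0,-0.013,0.03,0]
}}

```text
time: 15.62
tool_pos: [0.6182, -0.1427, 0.1212]
tool_rot: [-0.001, 0.472, 0.881, -0.001]
contact_force: [-5.6, 0.1, 6.2]
gripper_width: 0.539
grasp_force: 61.0
```

>>> {"fn": "servo_tool", "kwargs": {
  "motion": [-0.4,0,0,0,0,-0.4,0,0,0,0]
}}

```text
time: 15.88
tool_pos: [0.6182, -0.1427, 0.1212]
tool_rot: [-0.001, 0.472, 0.881, -0.001]
contact_force: [-5.4, -0.0, 6.0]
gripper_width: 0.538
grasp_force: 61.0
```

```bash
python3 -c "
from h import *
goto(lw(-21.4,-1.3),.120,33.5)
im,d=eyes.grab_frame('side'); cv2.imwrite('pics/b2.png',cv2.resize(im[200:360,180:340,::-1],(480,480),interpolation=2))"
```

```text
t 15.88 tcp [ 0.6182 -0.1427  0.1212] yaw_y 33.63 axis z [-0.002 -0.    -1.   ] F [-5.4 -0.   6. ] w 45.7 g 61.0
units [0.005 0.011 0.01 ] turn 0.003
```

View pics/b2.png

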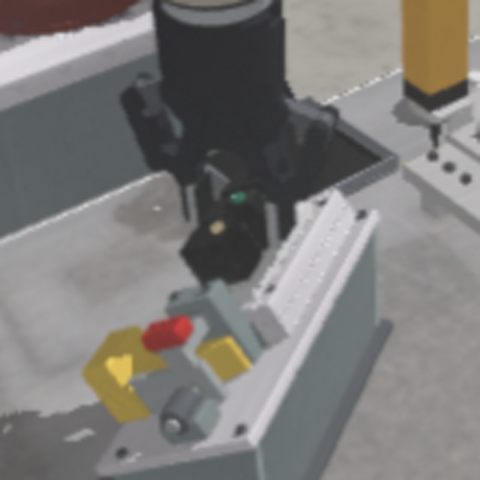

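>>> {"fn": "servo_tool", "kwargs": {
  "motion": [-0.4,0,-0.03,-0.052,0,-0.4,0,-0.08,-0.139,0,-0.4,0,-0.167,-0.289,0,-0.4,0,-0.2,-0.346,0]
}}

```text
time: 16.42
tool_pos: [0.5986, -0.1564, 0.1631]
tool_rot: [0.0, 0.473, 0.881, -0.0]
contact_force: [-0.2, 0.7, -3.8]
gripper_width: 0.503
grasp_force: 55.8
```

```bash
cat > bp.py <<'E'
from h import *
from fit import nest
import sys
goto((.4367,.0126),.2,2.75)
# block tilt: plane normals of dark points
for n in('top','side'):
  im,d=eyes.grab_frame(n); q=models.regions_of(n,'valve_block')[:1]
  cv2.imwrite(f'pics/{sys.argv[1]}_{n}.png',im[...,::-1])
  for q in q:
    P,_=cloud(n,d,q['mask']); N=nest(P,*NO,NA)*1e3; print(n,round(q['p'],2),len(P),'nest',np.percentile(N,[2,50,98],axis=0).round(1).tolist(),'world',np.percentile(P,[2,50,98],axis=0).round(3).tolist())
E
python3 bp.py b3
```

```text
t 16.43 tcp [ 0.5986 -0.1564  0.1631] yaw_y 33.6 axis z [ 0.001 -0.001 -1.   ] F [-0.2  0.7 -3.8] w 42.8 g 55.8
units [ 1.92  -0.344 -0.31 ] turn 0.686
top 0.63 247 nest [[-37.4, -1.5, -2.2], [8.1, 34.1, 68.5], [58.6, 51.4, 215.8]] world [[0.565, -0.165, 0.078], [0.59, -0.114, 0.159], [0.616, -0.096, 0.309]]
side 0.88 1283 nest [[-17.5, -53.2, 45.7], [13.0, -33.2, 73.0], [18.7, 39.2, 102.4]] world [[0.576, -0.198, 0.133], [0.626, -0.172, 0.162], [0.652, -0.105, 0.189]]
```

>>> {"fn": "servo_tool", "kwargs": {
  "motion": [-0.4,0.1,-0.04,-0.31,0,-0.4,0.4,-0.1,-0.31,0,-0.4,0.7,-0.14,-0.31,0,-0.4,1,-0.18,-0.31,0]
}}

```text
time: 17.12
tool_pos: [0.5134, -0.0667, 0.1982]
tool_rot: [-0.001, 0.472, 0.881, -0.0]
contact_force: [0.5, -0.2, -3.1]
gripper_width: 0.438
grasp_force: 59.3
```

>>> {"fn": "servo_tool", "kwargs": {
  "motion": [-0.4,0.3,-0.05,0,0.17,-0.4,0.6,-0.1,0,0.34,-0.4,0.92,-0.164,0,0.51,-0.4,0.92,-0.164,0,0.686,-0.4,0.92,-0.164,0,0.686]
}}

```text
time: 17.75
tool_pos: [0.4366, 0.0137, 0.1985]
tool_rot: [-0.0, 0.689, 0.725, -0.0]
contact_force: [-0.3, -0.0, -4.1]
gripper_width: 0.437
grasp_force: 59.8
```

```bash
python3 bp.py b4; python3 -c "
import cv2
cv2.imwrite('pics/b4c.png',cv2.resize(cv2.imread('pics/b4_side.png')[120:320,200:400],(600,600),interpolation=2))"
```

```text
t 17.75 tcp [0.4366 0.0137 0.1985] yaw_y 2.9 axis z [-0.001  0.    -1.   ] F [-0.3 -0.  -4.1] w 37.1 g 59.8
units [-0.009  0.    -0.012] turn 0.003
side 0.73 978 nest [[-61.4, 174.9, 82.5], [-20.7, 204.6, 117.3], [10.6, 254.9, 154.7]] world [[0.43, -0.036, 0.16], [0.459, -0.001, 0.186], [0.467, 0.059, 0.215]]
```

View pics/b4c.png

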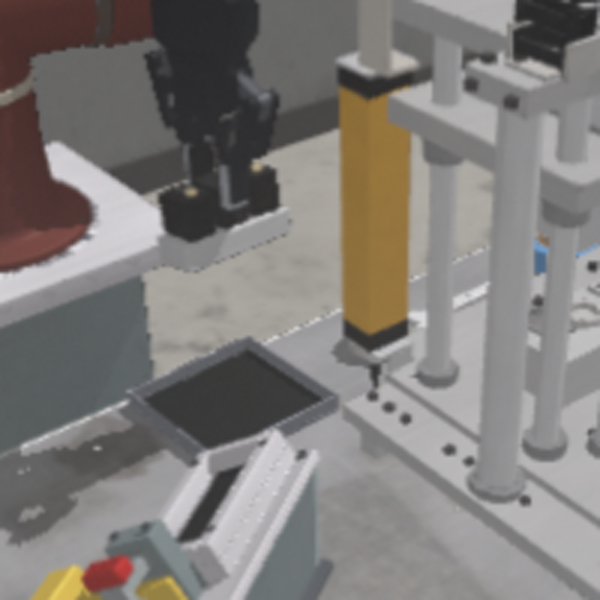

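```bash
python3 - <<'E'
from h import *
for n in('side','top'):
    im,d=eyes.grab_frame(n); P,_=cloud(n,d)
    s=(abs(P[:,0]-.437)<.06)&(abs(P[:,1]-.013)<.062)&(P[:,2]>.12)&(P[:,2]<.235); P=P[s]
    for a in np.arange(-.045,.075,.015):
        k=abs(P[:,1]-a)<.007
        if k.sum()>5: print(n,round(a,3),k.sum(),'x',np.percentile(P[k,0],[3,97]).round(3),'z',np.percentile(P[k,2],[1,99]).round(3))
E
```

```text
side -0.03 289 x [0.427 0.467] z [0.158 0.214]
side -0.015 163 x [0.428 0.467] z [0.162 0.218]
side 0.0 230 x [0.415 0.467] z [0.161 0.234]
side 0.015 224 x [0.418 0.472] z [0.162 0.234]
side 0.03 100 x [0.449 0.465] z [0.16  0.214]
side 0.045 128 x [0.442 0.463] z [0.16  0.218]
side 0.06 60 x [0.449 0.464] z [0.16  0.214]
```

>>> {"fn": "servo_tool", "kwargs": {
  "motion": [-0.4,0,0,0.25,0,-0.4,0,0,0.5,0,-0.4,0,0,0.75,0,-0.4,0,0,1,0,-0.4,0,0,1,0]
}}

```text
time: 18.68
tool_pos: [0.4347, 0.0135, 0.0763]
tool_rot: [-0.003, 0.69, 0.724, -0.002]
contact_force: [-0.2, 0.1, -3.3]
gripper_width: 0.43
grasp_force: 60.3
```

>>> {"fn": "servo_tool", "kwargs": {
  "motion": [-0.4,0,0,0.08,0,-0.4,0,0,0.16,0,-0.4,0,0,0.2,0,-0.4,0,0,0.22,0,-0.4,0,0,0.22,0]
}}

```text
time: 19.3
tool_pos: [0.4371, 0.0133, 0.0527]
tool_rot: [0.0, 0.69, 0.724, 0.0]
contact_force: [-0.3, -0.5, -3.3]
gripper_width: 0.434
grasp_force: 60.3
```

```bash
python3 - <<'E'
from h import *
goto((.4367,.0126),.05,2.75)
im,d=eyes.grab_frame('side'); P,_=cloud('side',d)
s=(abs(P[:,0]-.447)<.04)&(abs(P[:,1]-.013)<.06)&(P[:,2]>.02)&(P[:,2]<.08); P=P[s]
for a in (-.03,0.045):
    k=abs(P[:,1]-a)<.007
    print(a,k.sum(),'x',np.percentile(P[k,0],[3,97]).round(3),'ztop',np.percentile(P[k,2],[97,99]).round(3))
E
```

```text
t 19.3 tcp [0.4371 0.0133 0.0527] yaw_y 2.77 axis z [ 0. -0. -1.] F [-0.3 -0.5 -3.3] w 36.9 g 60.3
units [-0.006 -0.003  0.022] turn 0.0
-0.03 211 x [0.427 0.467] ztop [0.067 0.068]
0.045 96 x [0.449 0.463] ztop [0.069 0.07 ]
```

>>> {"fn": "servo_tool", "kwargs": {
  "motion": [-0.4,0,0,0.02,0,-0.4,0,0,0.04,0,-0.4,0,0,0.06,0,-0.4,0,0,0.06,0]
}}

```text
time: 19.85
tool_pos: [0.4374, 0.0131, 0.0467]
tool_rot: [-0.0, 0.69, 0.724, -0.0]
contact_force: [-3.4, -0.0, 5.2]
gripper_width: 0.433
grasp_force: 60.3
```

>>> {"fn": "servo_tool", "kwargs": {
  "motion": [-0.4,0,0,0.01,0,-0.4,0,0,0.02,0,-0.4,0,0,0.02,0]
}}

```text
time: 20.23
tool_pos: [0.4378, 0.0131, 0.0465]
tool_rot: [-0.0, 0.69, 0.724, -0.001]
contact_force: [-9.5, 0.8, 19.0]
gripper_width: 0.429
grasp_force: 60.4
```

>>> {"fn": "servo_tool", "kwargs": {
  "motion": [-0.4,0,0,-0.025,0,-0.4,0,0,-0.025,0,0.2,0,0,-0.025,0,0.2,0,0,-0.025,0,0.2,0,0,-0.025,0]
}}

```text
time: 20.85
tool_pos: [0.4375, 0.0133, 0.0463]
tool_rot: [0.0, 0.69, 0.724, 0.0]
contact_force: [2.3, 0.2, -0.6]
gripper_width: 0.604
grasp_force: 0.8
```

>>> {"fn": "servo_tool", "kwargs": {
  "motion": [0.2,0,0,-0.3,0,0.2,0,0,-0.7,0,0.2,0,0,-1,0,0.2,0,0,-1,0]
}}

```text
time: 21.35
tool_pos: [0.4391, 0.013, 0.1697]
tool_rot: [0.003, 0.69, 0.724, 0.002]
contact_force: [-0.1, 0.6, -0.7]
gripper_width: 0.603
grasp_force: 0.0
```

```bash
python3 - <<'E'
from h import *
from fit import nest
goto((.4367,.0126),.16,2.75)
for n in('side','top'):
    im,d=eyes.grab_frame(n); P,_=cloud(n,d)
    s=(abs(P[:,0]-.437)<.056)&(abs(P[:,1]-.013)<.059)&(P[:,2]>.045)&(P[:,2]<.08); N=P[s]
    print(n,s.sum(),np.percentile(N,[2,50,98],axis=0).round(3).tolist(),cv2.minAreaRect((N[:,:2]*1000).astype(np.float32)))
    for a in (-.025,.013,.05):
        k=abs(N[:,1]-a)<.007; print(a,k.sum(),np.percentile(N[k,2],[50,95]).round(3) if k.sum() else '')
    hsv=cv2.cvtColor(im,cv2.COLOR_RGB2HSV)
    P,_=cloud(n,d,(abs(hsv[...,0].astype(int)-25)<8)&(hsv[...,1]>120)&(hsv[...,2]>60)); P=P[(abs(P[:,0]-.62)<.08)&(abs(P[:,1]+.23)<.08)]
    W=nest(P,*NO,NA)*1e3; h=W[(W[:,2]>28)&(W[:,2]<40)]; print('wedge head',len(h),np.percentile(h,[3,50,97],axis=0).round(1).tolist())
    P,_=cloud(n,d,(im[...,0]>130)&(im[...,1]<70)&(im[...,2]<70)); P=P[(abs(P[:,0]-.66)<.08)&(abs(P[:,1]+.23)<.06)]
    print('tab',len(P),np.median(nest(P,*NO,NA)*1e3,0).round(1))
E
```

```text
t 21.35 tcp [0.4391 0.013  0.1697] yaw_y 2.77 axis z [ 0.007 -0.001 -1.   ] F [-0.1  0.6 -0.7] w 51.2 g 0.0
units [-0.003 -0.02   0.08 ] turn 0.001
side 438 [[0.43, -0.03, 0.046], [0.456, 0.009, 0.057], [0.468, 0.056, 0.062]] ((448.126708984375, 13.464458465576172), (41.80961990356445, 89.4896469116211), 2.119708776473999)
-0.025 91 [0.056 0.059]
0.013 72 [0.058 0.062]
0.05 60 [0.058 0.061]
wedge head 127 [[-70.3, -116.1, 28.2], [-57.5, -101.6, 31.8], [-50.9, -80.9, 33.5]]
tab 65 [   9.9 -111.    43.6]
top 2 [[0.424, 0.045, 0.055], [0.425, 0.045, 0.058], [0.426, 0.045, 0.062]] ((425.465576171875, 44.662841796875), (2.0849502086639404, 0.0), -175.41485595703125)
-0.025 0 
0.013 0 
0.05 2 [0.058 0.062]
wedge head 167 [[-75.6, -114.2, 29.1], [-63.6, -95.0, 33.7], [-52.0, -77.3, 37.8]]
tab 92 [   0.3 -107.3   46.8]
```

>>> {"fn": "servo_tool", "kwargs": {
  "motion": [0.3,-0.27,0.15,-0.1,0,0.3,-0.54,0.3,-0.1,0,0.3,-0.8,0.444,-0.1,0]
}}

```text
time: 21.82
tool_pos: [0.4942, -0.0806, 0.1756]
tool_rot: [-0.002, 0.69, 0.724, -0.001]
contact_force: [0.8, 0.2, -0.6]
gripper_width: 0.644
grasp_force: 0.0
```

>>> {"fn": "servo_tool", "kwargs": {
  "motion": [0.3,-0.27,0.15,0,0,0.3,-0.54,0.3,0,0,0.3,-0.8,0.444,0,0]
}}

```text
time: 22.2
tool_pos: [0.5519, -0.1738, 0.175]
tool_rot: [-0.002, 0.69, 0.724, -0.001]
contact_force: [-0.7, 0.6, -0.2]
gripper_width: 0.651
grasp_force: 0.0
```

>>> {"fn": "servo_tool", "kwargs": {
  "motion": [0.3,-0.27,0.15,0,0.2,0.3,-0.54,0.3,0,0.4,0.3,-0.78,0.444,0,0.6,0.3,-0.78,0.444,0,0.8,0.3,-0.78,0.444,0,1]
}}

```text
time: 22.82
tool_pos: [0.6092, -0.264, 0.1744]
tool_rot: [-0.002, 0.916, 0.402, -0.002]
contact_force: [-0.6, 0.3, -0.9]
gripper_width: 0.653
grasp_force: 0.0
```

>>> {"fn": "servo_tool", "kwargs": {
  "motion": [0.3,0,0,0,0.14,0.3,0,0,0,0.276,0.3,0,0,0,0.276]
}}

```text
time: 23.2
tool_pos: [0.6093, -0.2636, 0.1751]
tool_rot: [-0.002, 0.953, 0.304, -0.002]
contact_force: [-0.6, -0.7, -0.9]
gripper_width: 0.652
grasp_force: 0.0
```

```bash
python3 -c "
from h import *
goto((.6127,-.2639),.0625,125.0)"
```

```text
t 23.2 tcp [ 0.6093 -0.2636  0.1751] yaw_y -54.58 axis z [-0.004  0.002 -1.   ] F [-0.6 -0.7 -0.9] w 55.5 g 0.0
units [0.023 0.022 0.939] turn 0.009
```

>>> {"fn": "servo_tool", "kwargs": {
  "motion": [0.3,0.02,0.022,0.4,0,0.3,0.02,0.022,0.8,0,0.3,0.02,0.022,0.939,0,0.3,0.02,0.022,0.939,0]
}}

```text
time: 23.7
tool_pos: [0.6129, -0.2644, 0.0635]
tool_rot: [-0.001, 0.953, 0.304, -0.001]
contact_force: [0.3, -0.2, 0.7]
gripper_width: 0.654
grasp_force: 0.0
```

>>> {"fn": "servo_tool", "kwargs": {
  "motion": [0.3,0.1,0,0,0,0.3,0.19,0,0,0,0.3,0.19,0,0,0]
}}

```text
time: 24.08
tool_pos: [0.6343, -0.2515, 0.0671]
tool_rot: [0.001, 0.953, 0.304, 0.001]
contact_force: [-0.5, 0.4, -0.1]
gripper_width: 0.648
grasp_force: 0.0
```

>>> {"fn": "servo_tool", "kwargs": {
  "motion": [-0.4,0,0,0,0,-0.4,0,0,0,0,-0.4,0,0,0,0,-0.4,0,0,0,0]
}}

```text
time: 24.58
tool_pos: [0.632, -0.2509, 0.0663]
tool_rot: [-0.001, 0.953, 0.304, -0.001]
contact_force: [-3.5, 4.1, 6.0]
gripper_width: 0.454
grasp_force: 60.7
```

```bash
python3 -c "
from h import *
goto((.630,-.2485),.0625,125.0)"; python3 wp.py | head -8
```

```text
t 24.57 tcp [ 0.632  -0.2509  0.0663] yaw_y -54.62 axis z [-0.002  0.002 -1.   ] F [-3.5  4.1  6. ] w 38.6 g 60.7
units [-0.002 -0.026  0.032] turn 0.008
side 447 x [-70.3  15.4]
-70 24 y -122.1 -81.9 z [-8.8 33. ]
-60 72 y -122.4 -80.4 z [-9.4 32.9]
-50 197 y -121.8 -81.0 z [-5.1 31.7]
-40 11 y -102.8 -92.8 z [11.  12.5]
top 61 x [-56.1  16. ]
-50 4 y -91.9 -88.0 z [ 7.5 13.6]
-40 19 y -106.5 -83.7 z [ 8.3 19.7]
```

>>> {"fn": "servo_tool", "kwargs": {
  "motion": [-0.4,-0.1,-0.003,0.058,0,-0.4,-0.2,-0.007,0.115,0,-0.4,-0.3,-0.01,0.173,0,-0.4,-0.4,-0.013,0.231,0,-0.4,-0.577,-0.019,0.32,0]
}}

```text
time: 25.3
tool_pos: [0.574, -0.291, 0.0263]
tool_rot: [0.0, 0.953, 0.304, -0.0]
contact_force: [-1.0, -0.4, -0.5]
gripper_width: 0.456
grasp_force: 60.2
```

```bash
python3 -c "
from h import *
goto((.5664,-.297),.0263,125.0)"; python3 wp.py
```

```text
t 25.3 tcp [ 0.574  -0.291   0.0263] yaw_y -54.64 axis z [ 0.    -0.001 -1.   ] F [-1.  -0.4 -0.5] w 38.8 g 60.2
units [-0.08   0.004  0.   ] turn 0.008
side 742 x [-150.4  -66.7]
-150 29 y -124.4 -88.1 z [-8.1 33. ]
-140 84 y -123.1 -80.8 z [-6.3 32.8]
-130 224 y -122.6 -83.4 z [-8.6 31.1]
-120 78 y -114.8 -89.7 z [-9.4 12.6]
-110 70 y -110.7 -90.0 z [-9.3 13. ]
-100 68 y -107.4 -89.8 z [-9.  12.8]
-90 69 y -104.9 -90.7 z [-8.7 13.2]
-80 60 y -99.2 -89.0 z [-9.4 13.2]
-70 60 y -95.5 -88.1 z [-9.5 13.2]
top 264 x [-152.9   -0.8]
-150 11 y -94.7 -75.4 z [-26.4  15.2]
-140 35 y -120.8 -79.9 z [-27.9  17.8]
-130 30 y -109.8 -87.5 z [-37.   16.9]
-120 45 y -108.4 -87.3 z [-10.  18.]
-110 37 y -104.3 -86.6 z [-33.7  16.3]
-100 32 y -100.2 -85.5 z [-13.2  19.5]
-90 27 y -97.4 -85.4 z [-5.  16.4]
-80 26 y -93.0 -84.9 z [-5.9 18.4]
-70 12 y -90.9 -85.0 z [-3.6 18.2]
```

>>> {"fn": "servo_tool", "kwargs": {
  "motion": [-0.4,-0.15,0,-0.1,0,-0.4,-0.3,-0.1,-0.4,0,-0.4,-0.45,-0.4,-0.5,0,-0.4,-0.573,-0.7,-0.5,0,-0.4,-0.573,-0.949,-0.5,0]
}}

```text
time: 26.02
tool_pos: [0.4517, -0.2373, 0.0885]
tool_rot: [0.001, 0.953, 0.303, 0.001]
contact_force: [0.4, -0.4, -0.2]
gripper_width: 0.459
grasp_force: 60.6
```

>>> {"fn": "servo_tool", "kwargs": {
  "motion": [-0.4,0,0,0,0.23,-0.4,0,0,0,0.46,-0.4,0,0,0,0.69,-0.4,0,0,0,0.911,-0.4,0,0,0.1,0.911]
}}

```text
time: 26.65
tool_pos: [0.4539, -0.2382, 0.077]
tool_rot: [0.001, 0.999, -0.048, 0.002]
contact_force: [0.8, -0.3, -0.8]
gripper_width: 0.455
grasp_force: 60.7
```

```bash
python3 - <<'E'
from h import *
goto((.450,-.238),.015,82.5)
im,d=eyes.grab_frame('side'); hsv=cv2.cvtColor(im,cv2.COLOR_RGB2HSV)
P,_=cloud('side',d,(abs(hsv[...,0].astype(int)-25)<8)&(hsv[...,1]>120)&(hsv[...,2]>60)); P=P[(abs(P[:,0]-.48)<.1)&(abs(P[:,1]+.24)<.08)]
for a in np.arange(.43,.56,.015):
    k=abs(P[:,0]-a)<.008
    if k.sum()>3: print(a.round(3),k.sum(),np.percentile(P[k,2],[3,97]).round(3))
for n in('top','side'):
    im,d=eyes.grab_frame(n); from fit import nest
    P,_=cloud(n,d,(im[...,0]>130)&(im[...,1]<70)&(im[...,2]<70)); P=P[(abs(P[:,0]-.66)<.08)&(abs(P[:,1]+.23)<.06)]
    print('tab',n,len(P),np.median(nest(P,*NO,NA)*1e3,0).round(1))
E
```

```text
t 26.65 tcp [ 0.4539 -0.2382  0.077 ] yaw_y -95.54 axis z [ 0.004 -0.003 -1.   ] F [ 0.8 -0.3 -0.8] w 38.6 g 60.7
units [-0.035 -0.     0.517] turn 0.044
0.46 92 [0.092 0.106]
0.475 173 [0.072 0.102]
0.49 46 [0.074 0.101]
0.505 59 [0.082 0.11 ]
0.52 57 [0.091 0.118]
0.535 65 [0.099 0.121]
0.55 5 [0.105 0.109]
tab top 88 [  0.8 -96.3  46.6]
tab side 66 [   9.9 -100.4   43.9]
```

>>> {"fn": "servo_tool", "kwargs": {
  "motion": [-0.4,-0.035,0,0.25,0.044,-0.4,-0.035,0,0.42,0.044,-0.4,-0.035,0,0.48,0.044,-0.4,-0.035,0,0.5,0.044,-0.4,-0.035,0,0.5,0.044]
}}

```text
time: 27.42
tool_pos: [0.4477, -0.2359, 0.0184]
tool_rot: [-0.002, 0.998, -0.065, -0.003]
contact_force: [-14.7, 8.9, 27.1]
gripper_width: 0.457
grasp_force: 63.8
```

>>> {"fn": "servo_tool", "kwargs": {
  "motion": [1,0,0,0,0,1,0,0,0,0,1,0,0,0,0,1,0,0,0,0]
}}

```text
time: 27.92
tool_pos: [0.4485, -0.2365, 0.0147]
tool_rot: [-0.0, 0.998, -0.066, -0.0]
contact_force: [-0.0, -0.1, -1.0]
gripper_width: 0.996
grasp_force: 0.0
```

>>> {"fn": "servo_tool", "kwargs": {
  "motion": [1,0,0,-0.3,0,1,0,0,-0.7,0,1,0,0,-1,0,1,0,0,-1,0]
}}

```text
time: 28.42
tool_pos: [0.4507, -0.238, 0.1389]
tool_rot: [0.002, 0.998, -0.066, 0.003]
contact_force: [-0.1, 0.6, -0.5]
gripper_width: 0.996
grasp_force: 0.0
```

```bash
python3 - <<'E'
from h import *
from fit import nest
goto((.450,-.238),.15,82.5)
for n in('side','top'):
    im,d=eyes.grab_frame(n); hsv=cv2.cvtColor(im,cv2.COLOR_RGB2HSV)
    if n=='side': cv2.imwrite('pics/fin.png',im[...,::-1])
    P,_=cloud(n,d,(abs(hsv[...,0].astype(int)-25)<8)&(hsv[...,1]>120)&(hsv[...,2]>60)); P=P[(abs(P[:,0]-.48)<.1)&(abs(P[:,1]+.24)<.08)]
    for a in np.arange(.43,.56,.02):
        k=abs(P[:,0]-a)<.01
        if k.sum()>3: print(n,a.round(3),k.sum(),'y',np.percentile(P[k,1],[3,97]).round(3),'z',np.percentile(P[k,2],[3,97]).round(3))
    P,_=cloud(n,d); s=(abs(P[:,0]-.437)<.056)&(abs(P[:,1]-.013)<.059)&(P[:,2]>.05)&(P[:,2]<.08); N=P[s]
    print('block',s.sum(),np.percentile(N,[2,50,98],axis=0).round(3).tolist())
    P,_=cloud(n,d,(im[...,0]>130)&(im[...,1]<70)&(im[...,2]<70)); P=P[(abs(P[:,0]-.66)<.08)&(abs(P[:,1]+.23)<.06)]
    print('tab',n,len(P),np.median(nest(P,*NO,NA)*1e3,0).round(1))
E
```

```text
t 28.43 tcp [ 0.4507 -0.238   0.1389] yaw_y -97.62 axis z [ 0.006 -0.004 -1.   ] F [-0.1  0.6 -0.5] w 84.7 g 0.0
units [-0.005  0.001 -0.093] turn -0.003
side 0.47 107 y [-0.259 -0.221] z [0.016 0.044]
side 0.49 259 y [-0.258 -0.223] z [0.004 0.044]
side 0.51 88 y [-0.25  -0.232] z [0.005 0.025]
side 0.53 75 y [-0.247 -0.234] z [0.003 0.025]
side 0.55 50 y [-0.243 -0.235] z [0.002 0.025]
block 370 [[0.43, -0.03, 0.051], [0.453, 0.01, 0.057], [0.468, 0.055, 0.062]]
tab side 66 [  9.5 -99.8  43.7]
top 0.45 7 y [-0.239 -0.182] z [0.018 0.249]
top 0.47 7 y [-0.236 -0.178] z [0.044 0.252]
top 0.49 80 y [-0.254 -0.231] z [0.008 0.029]
top 0.51 80 y [-0.25  -0.233] z [-0.001  0.028]
top 0.53 57 y [-0.246 -0.234] z [0.006 0.03 ]
top 0.55 20 y [-0.244 -0.236] z [0.002 0.026]
block 577 [[0.426, -0.029, 0.053], [0.444, 0.013, 0.059], [0.463, 0.056, 0.065]]
tab top 88 [  0.4 -96.1  46.7]
```

Wedge lies flat (head top 44 mm, blade top 25 mm), catch is home, block upright and centred in the tray, arm clear of everything. Handing in.

```bash
python3 -c "
from plant import job_done
print(job_done())"
```

```text
the job is handed in; nothing more can be done
None
```

The job is handed in, with no verdict returned: in the last camera check the valve block stood upright in the tray about 10 mm off centre, the catch was home, and the wedge lay flat on the bench; I did not re-measure the tin, tape and spanner at the end.

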